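# Tip washed stoppers into an autoclave tray and stack the spare tray over them

### The job

Tip all seven washed PTFE stoppers out of the pale-blue beaker into the grey tray and stand the empty beaker upright on the worktop again. Then set the straw-coloured tray gently on top as a cover, with its blue end over the grey tray's plain end, so that it stands square and level on the lugs with steam space over the stoppers instead of nesting down on them. Do not knock over or shift the bottles, the timer or the tape, and spill nothing.

Things in the scene. Friction and masses are not known exactly. Their poses are not given: they have to be found in the camera images.
- base_tray_mid (a point): mid-grey plastic stack-nest tray, loose, to be filled: 150 mm long (its x, + to its blue end) by 68 mm wide (its y) over the rim, 50 mm high; this point is its middle, half-way up (25 mm above its underside), z up. The rim's outside is a vertical band 12 mm tall, below it the 2.5 mm walls taper to a foot 133 x 51 mm. The mouth is 144 x 62 mm, the floor 3 mm thick
- base_tray_blue_end (a point): middle of the outside of the grey tray's blue rim end, 75 mm along its +x, 44 mm up. Both trays have lugs inside the rim, 5 mm below its top, reaching 14 mm in from the end walls: one in the middle of the blue end (16 mm wide), two in the corners of the plain end. Under each lug the foot has a recess (inside: a boss 27 mm high)
- spare_tray_mid (a point): straw-coloured tray, same make and size as the grey one (0.16 to 0.26 kg, empty, loose); its middle, half-way up (25 mm), x towards its blue end, z up. Take it across its 68 mm width by the vertical rim band, 38 to 50 mm above its underside. Set on the other tray the same way round it nests, 27 mm above it
- spare_tray_blue_end (a point): middle of the outside of the blue end of the straw-coloured tray's rim, 75 mm along +x from its middle, 44 mm up. Turned end for end (180 degrees of yaw, blue ends opposite) this tray's foot stands on the grey tray's lugs, its underside 45 mm above the grey tray's underside, with about 5 mm of play each way between foot and rim
- beaker_mid (a point): round pale-blue plastic beaker with straight walls, no spout and no handle, 62 mm outside diameter, 80 mm tall, wall 2.5 mm, floor 3 mm, about 0.07 kg, loose, standing upright with the seven stoppers in it (the lower half is full); this point is on its axis half-way up (40 mm above its underside), z towards its mouth
- stopper_0_mid (a point): solid white PTFE stopper 1 of 7, a truncated cone 18 mm tall, 15 mm across at the narrow and 18 mm at the wide end, 10 g, slippery (slides on the beaker's wall once that slopes down by some 15 degrees); this point is its middle, z to the wide end. At the start it is in the beaker
- stopper_1_mid (a point): solid white PTFE stopper 2 of 7, a truncated cone 18 mm tall, 15 mm across at the narrow and 18 mm at the wide end, 10 g, slippery (slides on the beaker's wall once that slopes down by some 15 degrees); this point is its middle, z to the wide end. At the start it is in the beaker
- stopper_2_mid (a point): solid white PTFE stopper 3 of 7, a truncated cone 18 mm tall, 15 mm across at the narrow and 18 mm at the wide end, 10 g, slippery (slides on the beaker's wall once that slopes down by some 15 degrees); this point is its middle, z to the wide end. At the start it is in the beaker
- stopper_3_mid (a point): solid white PTFE stopper 4 of 7, a truncated cone 18 mm tall, 15 mm across at the narrow and 18 mm at the wide end, 10 g, slippery (slides on the beaker's wall once that slopes down by some 15 degrees); this point is its middle, z to the wide end. At the start it is in the beaker
- stopper_4_mid (a point): solid white PTFE stopper 5 of 7, a truncated cone 18 mm tall, 15 mm across at the narrow and 18 mm at the wide end, 10 g, slippery (slides on the beaker's wall once that slopes down by some 15 degrees); this point is its middle, z to the wide end. At the start it is in the beaker
- stopper_5_mid (a point): solid white PTFE stopper 6 of 7, a truncated cone 18 mm tall, 15 mm across at the narrow and 18 mm at the wide end, 10 g, slippery (slides on the beaker's wall once that slopes down by some 15 degrees); this point is its middle, z to the wide end. At the start it is in the beaker
- stopper_6_mid (a point): solid white PTFE stopper 7 of 7, a truncated cone 18 mm tall, 15 mm across at the narrow and 18 mm at the wide end, 10 g, slippery (slides on the beaker's wall once that slopes down by some 15 degrees); this point is its middle, z to the wide end. At the start it is in the beaker
- reagent_a: bystander: brown bottle with white cap, 60 mm across, 135 mm tall; origin at the middle of its underside
- reagent_d: bystander: grey-white bottle with white cap, 68 mm across, 155 mm tall; origin at the middle of its underside
- reagent_b: bystander, light: white bottle with blue cap, 52 mm across, 110 mm tall; origin at the middle of its underside
- reagent_c: bystander, light: small white bottle with red cap, 45 mm across, 88 mm tall; origin at the middle of its underside
- timer: bystander: flat white timer 58 x 66 x 18 mm; origin at the middle of its underside
- tape_roll: bystander: roll of tape lying flat, 100 mm across, 25 mm high; origin at the middle of its underside
- vortex_mixer: bystander: grey vortex mixer fixed on the worktop, about 150 x 125 mm and 130 mm high with its cup; origin at the middle of its underside
Mind the look-alikes: they are no part of the job. Leave any purple look-alike of the part that bears beaker_mid alone.

How it is judged:
By the outcome, as a careful person would: the job done as asked, in the order asked, and still so for the second after the job is handed in, with the robot touching nothing.
It also fails if it takes over 67 s, if anything falls off the work surface, if the arm or the gripper's body presses on something with over 40 N, if the wrist force passes 120 N, or if a joint passes its speed limit or range.

### The arm

A 6-joint arm with a two-finger parallel gripper is mounted at the origin on a cart in front of the work surface, level with it; the furniture and walls round the work are solid. World frame = base frame: x ahead of the robot, y to its left, z up, the work surface at z = 0. Lengths are in m, angles in rad, forces in N, time in s.
With the tool pointing down it reaches from about 0.3 to 0.825 m from the base axis. Payload 5.4 kg.
Tool frame: the origin (TCP) lies at the very end of the fingers, on their centre line; the grasp point (between the pads) lies 19 mm behind it; z points along the fingers, x is the direction in which the jaws open and shut, and the axes are right-handed (so a half turn about z gives the same grasp; the last joint's range is limited). The gripper opens to 92 mm and grips with 3 to 60 N. Pads are 20 mm wide; open, the fingers measure 128 mm over their backs; the gripper's body (75 mm by 189 mm) begins 69 mm behind the grasp point.
Start: joints at [0.999, 0.158, 1.597, -0, 1.386, -0.21], TCP at [0.204, 0.538, 0.215] pointing down, gripper open.
Joint ranges: [-2.91, 2.91], [-0.94, 2.29], [0.18, 2.7], [-1.29, 4.43], [0.17, 2.64], [-3, 3]. Speed limits (rad/s): [2.57, 2.57, 3.14, 3.14, 3.14, 3.14].

### API

Orientations are given as a rotation vector (axis times angle).
In Python, from workcell import bot gives the robot as it stands. Calls block until the motion is done:
- bot.goto(position, orientation): joint-space move of the TCP to a pose.
- bot.line_to(position, rot=None, max_speed=0.15): straight line of the TCP; rot=None keeps the orientation; max_speed is the mean speed in m/s.
- bot.set_joints(angles): joint-space move.
- bot.set_gripper(opening, newtons=None): opening from 0.0 (shut) to 1.0 (fully open); newtons is the grip in N (None keeps the last); returns when the fingers have stopped.
- bot.hold(seconds).
- bot.inverse_kinematics(position, orientation): joint angles nearest the present ones, or None.
- bot.read_camera(name): name is "scene" or "top" or "wrist"; returns a dict with "pixels" (400x640x3 uint8, blue, green, red), "fx", "fy", "cx", "cy" (pixels), "R" (3x3) and "t" (3): a world point X has camera coordinates R X + t. Camera axes: x right, y down, z forward; pixel columns grow to the right and rows downward; lengths in m; the calibration is good to about 2 mm. A picture is of the moment at which its call begins. There is no depth.
A pose or a line that the arm cannot do raises bot.MotionError and nothing moves.
- bot.job_done(): hands the job in, once; it reports no verdict.
Readings, each from a call of its own:
- bot.current_clock(): time.
- bot.current_joints(): joint angles.
- bot.current_joint_vel(): joint speeds.
- bot.current_effort(): joint torques, N m.
- bot.current_ee_pos(): TCP position.
- bot.current_tool_rot(): TCP orientation.
- bot.current_contact_force(): force on the tool from outside, world axes, zero at the start.
- bot.current_ft_torque(): the same for the moment, N m.
- bot.current_opening(): opening from 0.0 (shut) to 1.0 (fully open).
Only numpy, scipy, OpenCV 4.12 (cv2) and the standard library are available. Lean on these libraries where they do the work, as an engineer would, in place of code of your own. Each camera call takes 0.05 s, during which the arm holds its last target. There are 200 camera calls.

## Working session

There is one attempt and no reset: what is moved stays moved. The work goes in short steps, each a Python script; the robot and the scene stay as the last script left them, time stands still between calls to the robot, and variables do not carry over. Pictures are saved under pics/ and viewed, about 8 in all and at most 12, crops included, and the job is handed in when it is done.

```bash
mkdir -p pics; ls
python3 - <<'E'
from workcell import bot
import cv2,numpy as np
for n in("scene","top"):
    c=bot.read_camera(n); cv2.imwrite(f"pics/{n}0.png",c["pixels"])
    np.savez(f"pics/{n}0.npz",**{k:c[k] for k in("fx","fy","cx","cy","R","t")})
    print(n,c["fx"],c["cx"],c["cy"],(-np.array(c["R"]).T@c["t"]).round(3),np.array(c["R"]).round(3).tolist())
print(bot.current_clock(),bot.current_tool_rot())
E
```

```text
pics
scene 416.83636883924413 315.1406361579233 197.50728809640776 [-0.158 -0.724  0.798] [[0.713, -0.701, 0.01], [-0.398, -0.416, -0.818], [0.578, 0.579, -0.576]]
top 414.9806044501079 320.1117837056862 198.12632454404252 [0.424 0.028 1.293] [[-0.013, -1.0, 0.015], [-0.991, 0.011, -0.13], [0.13, -0.016, -0.991]]
0.1 [ 2.58436389e+00  1.78512775e+00 -2.44284148e-03]
```

View pics/scene0.png

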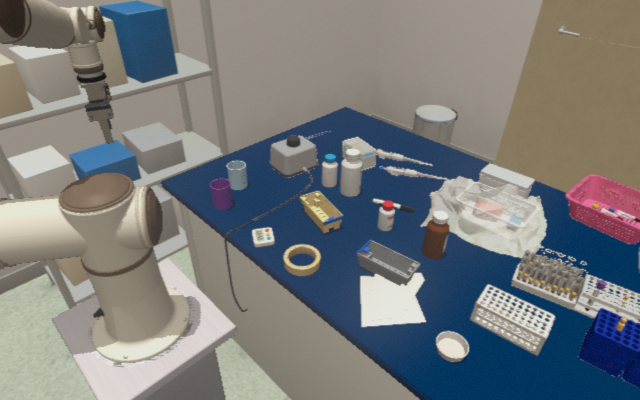

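View pics/top0.png

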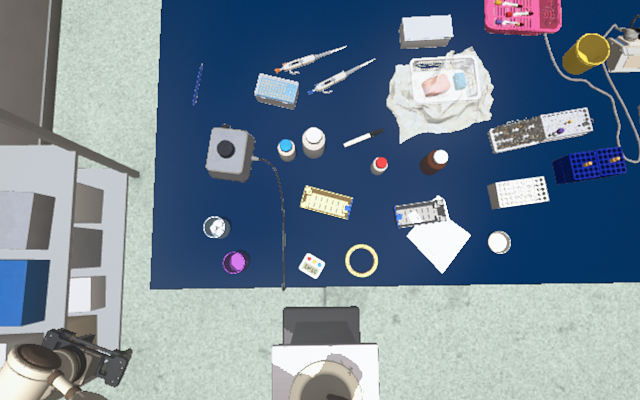

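The beaker is at about (215,227) in the top picture, the purple look-alike at (235,262), the straw tray at (327,202) and the grey tray at (421,213). I'll enlarge this area.

Run:
```python
import cv2,numpy as np
i=cv2.imread("pics/top0.png"); s=cv2.imread("pics/scene0.png")
f=lambda im,x,y,w,h,k:cv2.resize(im[y:y+h,x:x+w],None,fx=k,fy=k,interpolation=cv2.INTER_CUBIC)
a=np.hstack([f(i,295,180,65,45,6),f(i,388,190,65,45,6)])
b=np.hstack([f(i,195,210,65,45,6),f(s,215,150,65,45,6)])
c=np.hstack([f(s,352,235,65,50,6),f(s,295,185,65,50,6)])
cv2.imwrite("pics/crop1.png",np.vstack([a,b]));cv2.imwrite("pics/crop2.png",c)
```

```text
(no output)
```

View pics/crop1.png

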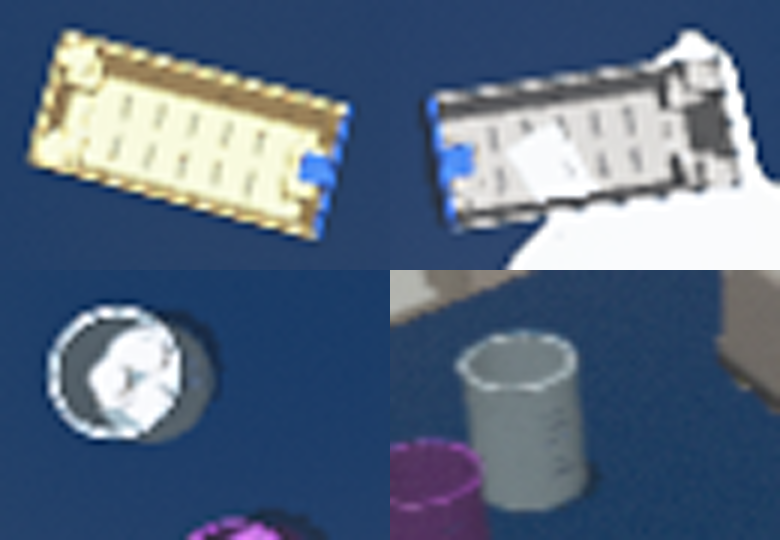

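View pics/crop2.png

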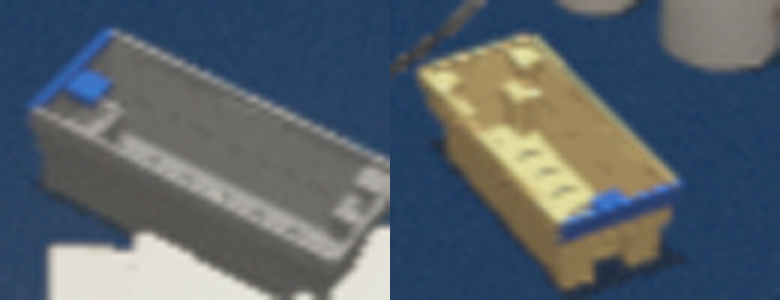

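Straw tray rim corners in crop 1: (67,33), (348,103), (320,237), (32,163), with its blue end to the right. Grey tray corners: (432,98), (710,57), (740,182), (455,228), with its blue end to the left. The beaker rim centre is at (115,372), and in the scene view at (517,362).

```bash
cat > h.py <<'E'
import numpy as np, cv2
from scipy.optimize import least_squares
from scipy.spatial.transform import Rotation as Ro
def proj(c,X):
    q=(np.asarray(X)@np.array(c["R"]).T+c["t"]); return np.c_[q[:,0]/q[:,2]*c["fx"]+c["cx"],q[:,1]/q[:,2]*c["fy"]+c["cy"]]
def ray(c,uv,z):
    R=np.array(c["R"]);o=-R.T@c["t"];d=R.T@[(uv[0]-c["cx"])/c["fx"],(uv[1]-c["cy"])/c["fy"],1]
    return o+d*(z-o[2])/d[2]
# rim corners, order: plain+y, blue+y, blue-y, plain-y
C=np.array([[-75,34],[75,34],[75,-34],[-75,-34]])/1000
def rim(p,z=.05): 
    c,s=np.cos(p[2]),np.sin(p[2]); return np.c_[C@np.array([[c,s],[-s,c]])+p[:2],np.full(4,z)]
def fit(obs,p0,z=.05):  # obs: list of (cam, idx, uv)
    r=least_squares(lambda p:np.concatenate([(proj(c,rim(p,z)[i])-uv).ravel() for c,i,uv in obs]),p0)
    return r.x,r.fun.reshape(-1,2).round(1).tolist()
E
python3 - <<'E'
from h import *
T=dict(np.load("pics/top0.npz"));S=dict(np.load("pics/scene0.npz"))
o=lambda uv,x,y:(np.array(uv)+.5)/6-.5+[x,y]
st=o([[67,33],[348,103],[320,237],[32,163]],295,180); gr=o([[320,57],[42,98],[65,228],[350,182]],388,190)
sts=o([[530-390,35],[683-390,183],[560-390,225],[420-390,70]],295,185)
grs=o([[112,30],[32,108]],352,235)
print([ray(T,u,.05).round(4) for u in st]);print([ray(T,u,.05).round(4) for u in gr])
i4=[0,1,2,3]
a=ray(T,st.mean(0),.05);b=ray(T,gr.mean(0),.05)
for ob,p in(([(T,i4,st)],[*a[:2],-1.8]),([(T,i4,st),(S,i4,sts)],[*a[:2],-1.8])): print("straw",*fit(ob,p))
g4=gr[[3,2,1,0]]
E
python3 - <<'E'
from h import *
T=dict(np.load("pics/top0.npz"));S=dict(np.load("pics/scene0.npz"))
o=lambda uv,x,y:(np.array(uv)+.5)/6-.5+[x,y]
# grey: blue end on image left (+y world); image up=+x world. tray +x -> +y world => tray +y -> -x world (image down)
gr=o([[350,182],[65,228],[42,98],[320,57]],388,190)
b=ray(T,gr.mean(0),.05)
# scene: blue corners (112,30) far and (32,108) near
for ob in([(T,[0,1,2,3],gr)],[(T,[0,1,2,3],gr),(S,[2,1],o([[112,30],[32,108]],352,235))]): print("grey",*fit(ob,[*b[:2],1.5]))
print("beaker T",ray(T,o([115.5,102.5],195,210),.08),"S",ray(S,o([127.5,92],215,150),.08))
for n,u,z in(("purple",(235,262),.08),("tapeL",(345,261),.025),("tapeR",(378,261),.025),("timer",(312,265),.018),("red",(380,163),.088),("brown",(440,156),.135),("bluecap",(286,146),.11),("dcap",(313,136),.155),("mixL",(208,155),.09),("mixR",(252,155),.09),("mixBot",(230,182),.09),("edge",(300,289),0),("edgeL",(152,250),0),("paperL",(408,235),0)):print(n,ray(T,u,z).round(3))
E
```

```text
[array([0.6277, 0.0508, 0.05  ]), array([ 0.5904, -0.0906,  0.05  ]), array([ 0.5229, -0.075 ,  0.05  ]), array([0.5618, 0.0689, 0.05  ])]
[array([ 0.5803, -0.3587,  0.05  ]), array([ 0.5611, -0.217 ,  0.05  ]), array([ 0.4955, -0.2262,  0.05  ]), array([ 0.5169, -0.3707,  0.05  ])]
straw [ 0.57567472 -0.01146537 -1.82934357] [[-0.5, -0.0], [0.7, 0.3], [0.1, -0.3], [-0.3, -0.1]]
straw [ 0.57550619 -0.01170578 -1.83332225] [[-0.4, -0.0], [0.8, 0.5], [0.1, -0.1], [-0.2, -0.1], [0.0, -0.4], [-0.1, 0.0], [0.5, -0.0], [-0.5, -0.4]]
grey [ 0.53848312 -0.2931815   1.71605928] [[0.6, 0.4], [-0.7, 0.5], [-1.0, -0.1], [1.2, -0.9]]
grey [ 0.53886759 -0.29432454  1.71383345] [[0.9, 0.3], [-0.4, 0.3], [-0.6, -0.2], [1.6, -1.0], [-0.6, -0.6], [-0.7, -0.2]]
beaker T [0.50294791 0.31878968 0.08      ] S [0.50299341 0.31767198 0.08      ]
purple [0.4   0.256 0.08 ]
tapeL [ 0.398 -0.065  0.025]
tapeR [ 0.397 -0.165  0.025]
timer [0.387 0.034 0.018]
red [ 0.686 -0.171  0.088]
brown [ 0.694 -0.336  0.135]
bluecap [0.734 0.106 0.11 ]
dcap [0.751 0.027 0.155]
mixL [0.714 0.338 0.09 ]
mixR [0.713 0.208 0.09 ]
mixBot [0.633 0.272 0.09 ]
edge [0.315 0.072 0.   ]
edgeL [0.439 0.526 0.   ]
paperL [ 0.475 -0.266  0.   ]
```

```bash
cat >> h.py <<'E'
rd=np.radians
def grasp_R(az,p,flip=1):   # tool pointing azimuth az, pitched p below horizontal, jaw horizontal
    a=np.array([np.cos(p)*np.cos(az),np.cos(p)*np.sin(az),-np.sin(p)])
    x=flip*np.array([-np.sin(az),np.cos(az),0]); return np.c_[x,np.cross(a,x),a]
def tilt(d,th):  # rotate mouth (z) towards azimuth d by th
    return Ro.from_rotvec(th*np.array([-np.sin(d),np.cos(d),0])).as_matrix()
def tcp(g,R): return np.asarray(g)+.019*R[:,2]
BODY=np.array([[sx*.0945,sy*.0375,-z] for sx in(1,-1) for sy in(1,-1) for z in(.069,.2)])
E
python3 - <<'E'
from h import *
from workcell import bot
B=np.array([.503,.318]);G=np.array([.539,-.294]);gy=1.714
print("pickup")
for p in(20,30,40,50):
  for az in range(-180,180,15):
    for f in(1,-1):
      R=grasp_R(rd(az),rd(p),f); q=bot.inverse_kinematics(tcp([*B,.04],R),Ro.from_matrix(R).as_rotvec())
      if q is not None: print(p,az,f,np.round(q,2))
res=[]
for p in(20,30,40):
 for th in(115,):
  for k,d in(("plain",gy+np.pi),("blue",gy)):
   for psi in range(-180,181,15):   # pour direction relative to tool azimuth
    for f in(1,-1):
     R=tilt(d,rd(th))@grasp_R(d-rd(psi),rd(p),f)
     T=tilt(d,rd(th)); h=.04
     low=(BODY@R.T)[:,2].min()          # rel to grasp
     gz=max(.02-low, .0)
     lip=gz+(T@[0,0,.08-h])[2]-.031*np.sin(rd(th))
     if lip<.065: gz+=.065-lip; lip=.065
     # lip horizontally at G
     dv=np.array([np.cos(d),np.sin(d)]); m=(.08-h)*np.sin(rd(th))-.031*-np.cos(rd(th))*1
     g=np.array([*(G-dv*(m)),gz])
     q=bot.inverse_kinematics(tcp(g,R),Ro.from_matrix(R).as_rotvec())
     if q is not None: res.append((round(lip,3),p,k,psi,f,np.round(g,3),np.round(q,2)))
res.sort(key=lambda r:r[0])
print(len(res))
for r in res[:22]:print(*r)
E
```

```text
pickup
20 -180 1 [0.24 1.36 0.6  0.33 2.38 1.9 ]
20 -180 -1 [ 0.24  1.36  0.6   0.33  2.38 -1.24]
20 -165 1 [0.33 1.44 0.43 0.1  2.48 1.67]
20 -165 -1 [ 0.33  1.44  0.43  0.1   2.48 -1.47]
20 -150 1 [ 0.41  1.49  0.35 -0.18  2.51  1.39]
20 -150 -1 [ 0.41  1.49  0.35 -0.18  2.51 -1.75]
20 -135 1 [ 0.5   1.47  0.4  -0.43  2.44  1.14]
20 -135 -1 [ 0.5   1.47  0.4  -0.43  2.44 -2.01]
20 -120 1 [ 0.58  1.39  0.54 -0.61  2.3   0.97]
20 -120 -1 [ 0.58  1.39  0.54 -0.61  2.3  -2.18]
20 -105 1 [ 0.65  1.28  0.73 -0.74  2.13  0.87]
20 -105 -1 [ 0.65  1.28  0.73 -0.74  2.13 -2.28]
20 -90 1 [ 0.72  1.16  0.94 -0.86  1.94  0.81]
20 -90 -1 [ 0.72  1.16  0.94 -0.86  1.94 -2.33]
20 -75 1 [ 0.78  1.05  1.16 -0.98  1.74  0.78]
20 -75 -1 [ 0.78  1.05  1.16 -0.98  1.74 -2.36]
20 -60 1 [ 0.82  0.93  1.38 -1.12  1.54  0.79]
20 -60 -1 [ 0.82  0.93  1.38 -1.12  1.54 -2.35]
20 -15 1 [0.78 0.6  2.02 4.42 1.01 1.03]
20 -15 -1 [ 0.78  0.6   2.02  4.42  1.01 -2.11]
20 0 1 [0.65 0.51 2.19 3.96 0.89 1.23]
20 0 -1 [ 0.65  0.51  2.19  3.96  0.89 -1.91]
20 15 1 [0.45 0.45 2.32 3.38 0.86 1.48]
20 15 -1 [ 0.45  0.45  2
[... 8146 characters left out ...]
71  0.11 ] [-0.71  1.08  0.77  0.1   2.22  2.28]
0.065 20 plain 45 1 [ 0.536 -0.271  0.11 ] [-0.64  1.26  0.55 -0.08  2.43 -0.85]
0.065 20 plain 45 -1 [ 0.536 -0.271  0.11 ] [-0.64  1.26  0.55 -0.08  2.43  2.29]
0.065 20 plain 60 1 [ 0.536 -0.271  0.11 ] [-0.59  1.45  0.31 -0.34  2.63 -0.96]
0.065 20 plain 60 -1 [ 0.536 -0.271  0.11 ] [-0.59  1.45  0.31 -0.34  2.63  2.18]
0.065 20 blue -60 1 [ 0.542 -0.317  0.11 ] [-0.32  1.05  1.02 -1.03  1.88  2.86]
0.065 20 blue -60 -1 [ 0.542 -0.317  0.11 ] [-0.32  1.05  1.02 -1.03  1.88 -0.29]
0.065 20 blue -45 1 [ 0.542 -0.317  0.11 ] [-0.32  0.85  1.25 -0.97  1.63  2.98]
0.065 20 blue -45 -1 [ 0.542 -0.317  0.11 ] [-0.32  0.85  1.25 -0.97  1.63 -0.17]
```

Pouring forward looks best: grip the beaker from the left with the tool pitched 30°, carry it in −y, and tip it over the far lip. Next I'll grasp it and check that the pour path's joint solutions are continuous.

```bash
cat >> h.py <<'E'
rv=lambda R:Ro.from_matrix(R).as_rotvec()
B=np.array([.503,.318]);G=np.array([.539,-.294]);GY=1.714
D=GY+np.pi-2*np.pi; H=.04; P=rd(30)
dv=np.array([np.cos(D),np.sin(D),0])
def pour(th,off=-.025,zl=.068):  # TCP pose with the lip over the tray
    th=rd(th);T=tilt(D,th);R=T@grasp_R(D,P)
    L=np.array([*G,zl+.085*max(np.cos(th),0)])+off*dv
    return tcp(L-T@(.031*dv+[0,0,.08-H]),R),rv(R)
E
python3 - <<'E'
from h import *
from workcell import bot
R=grasp_R(rd(-75),P); g=np.array([*B,H]); a=R[:,2]
bot.goto(tcp(g-.13*a,R),rv(R))
bot.line_to(tcp(g,R),max_speed=.12)
bot.set_gripper(0,15); print(bot.current_opening(),bot.current_opening()*92)
bot.line_to(tcp(g+[0,0,.12],R),max_speed=.12)
print(bot.current_clock(),bot.current_contact_force(),bot.current_joints().round(2) if hasattr(bot.current_joints(),'round') else bot.current_joints())
for th in(0,20,40,60,80,100,115,125):
    q=bot.inverse_kinematics(*pour(th)); print(th,pour(th)[0].round(3),None if q is None else np.round(q,2))
cv2.imwrite("pics/a.png",bot.read_camera("scene")["pixels"])
E
```

```text
0.6665350290904458 61.321222676321014
4.2667 [ 0.4860609   0.36645015 -0.92642555] [ 0.75  0.75  1.28 -0.88  1.72  0.64]
0 [ 0.533 -0.255  0.104] None
20 [ 0.531 -0.239  0.106] [-0.31  0.21  1.94 -0.87  0.86  0.09]
40 [ 0.529 -0.227  0.105] [-0.45  0.18  1.85 -0.36  0.95 -0.41]
60 [ 0.528 -0.22   0.098] [-0.61  0.27  1.71 -0.    1.16 -0.75]
80 [ 0.528 -0.219  0.088] [-0.73  0.45  1.54  0.22  1.43 -0.94]
100 [ 0.529 -0.224  0.091] [-0.83  0.68  1.32  0.38  1.73 -1.02]
115 [ 0.53  -0.231  0.102] [-0.87  0.86  1.15  0.49  1.97 -1.03]
125 [ 0.531 -0.237  0.108] [-0.9   0.98  1.03  0.57  2.12 -1.01]
```

View pics/a.png

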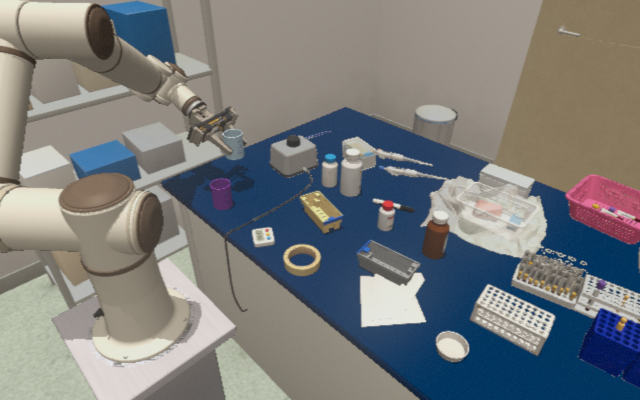

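The beaker is held at (232,145), with the jaws at 61 mm and its weight on the wrist. Next is the carry and pour.

Run:
```python
from h import *
from workcell import bot
p,r=pour(25); bot.goto(p+[0,0,.08],r); print(bot.current_clock())
p,r=pour(45); bot.line_to(p,r,max_speed=.08); print(bot.current_clock())
W=[]
for th in(60,70,78,86,94,102,110,118):
    p,r=pour(th,off=-.025+.02*(th-60)/60)
    dist=np.linalg.norm(p-bot.current_ee_pos())
    bot.line_to(p,r,max_speed=max(dist/.45,.003)); bot.hold(.25)
    W.append((th,round(bot.current_clock(),2),round(float(bot.current_contact_force()[2]),2)))
print(W)
bot.hold(.3)
for n in("scene","top"):
    c=bot.read_camera(n)["pixels"]; cv2.imwrite(f"pics/b_{n}.png",c)
s=cv2.imread("pics/b_scene.png")[180:300,320:450];t=cv2.imread("pics/b_top.png")[170:270,370:480]
cv2.imwrite("pics/b.png",np.hstack([cv2.resize(s,(390,360)),cv2.resize(t,(396,360))]))
```

```text
6.2833
7.4833
[(60, 8.32, -1.29), (70, 9.14, -1.14), (78, 9.96, -1.21), (86, 10.78, -1.9), (94, 11.6, -0.76), (102, 12.46, -1.06), (110, 13.31, -0.78), (118, 14.16, -0.68)]
```

View pics/b.png

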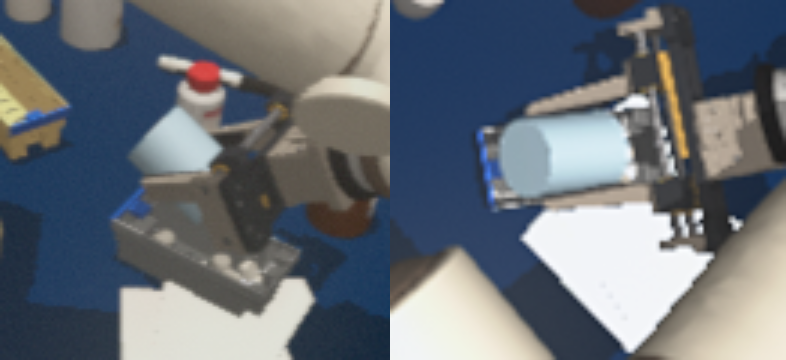

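Several stoppers show in the tray. I'll tilt a little further, lift clear and look.

Run:
```python
from h import *
from workcell import bot
p,r=pour(128,off=-.012); bot.line_to(p+[0,0,.004],r,max_speed=.015); bot.hold(.3)
p,r=pour(122,off=-.012); bot.line_to(p+[0,0,.14],r,max_speed=.12)
bot.hold(.1); print(bot.current_contact_force(),bot.current_opening())
p,r=pour(100); bot.goto(p+[-.03,.22,.14],r)
bot.hold(.1);print(bot.current_clock(),bot.current_contact_force())
for n in("scene","top"):
    c=bot.read_camera(n)["pixels"]; cv2.imwrite(f"pics/c_{n}.png",c)
s=cv2.imread("pics/c_scene.png")[225:295,340:440];t=cv2.imread("pics/c_top.png")[180:250,380:480]
S=cv2.INTER_CUBIC
z=np.vstack([np.hstack([cv2.resize(s,(400,280),interpolation=S),cv2.resize(t,(400,280),interpolation=S)]),cv2.resize(cv2.imread("pics/c_top.png")[120:300,150:550],(800,300))[:, :]])
cv2.imwrite("pics/c.png",z[:590])
```

```text
[0.25198663 0.04205415 0.49474222] 0.6681538811642435
18.1167 [ 0.15380013  0.41909749 -0.84276159]
```

View pics/c.png

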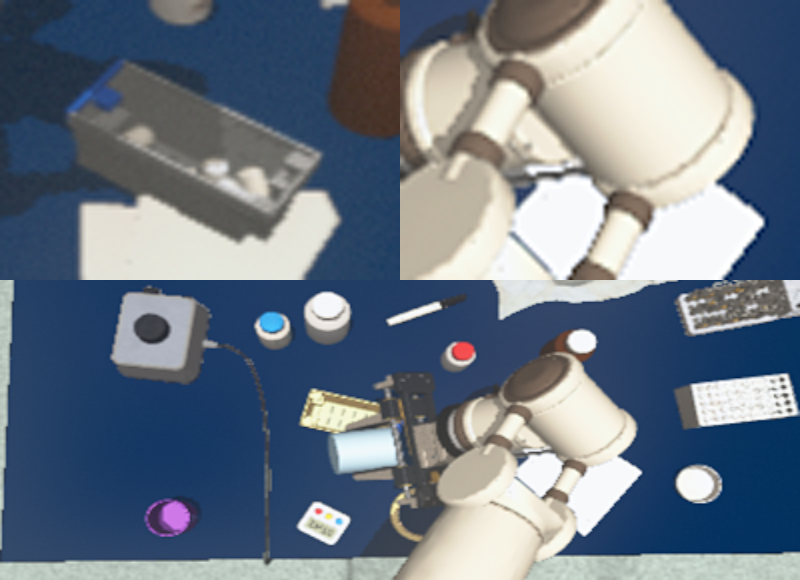

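Run:
```python
from h import *
from workcell import bot
R=grasp_R(rd(-75),P); g=np.array([*B,H+.0005]); a=R[:,2]
bot.goto(tcp(g+[0,0,.12],R),rv(R))
bot.line_to(tcp(g+[0,0,.015],R),max_speed=.12); bot.line_to(tcp(g,R),max_speed=.03)
print(bot.current_clock(),bot.current_contact_force())
bot.set_gripper(1.0)
bot.line_to(tcp(g-.12*a,R),max_speed=.12)
bot.line_to(tcp(g-.12*a+[0,0,.1],R),max_speed=.15); print(bot.current_clock())
for n in("scene","top"):
    c=bot.read_camera(n)["pixels"]; cv2.imwrite(f"pics/d_{n}.png",c)
S=cv2.INTER_CUBIC; f=lambda im,x,y,w,h,k:cv2.resize(im[y:y+h,x:x+w],None,fx=k,fy=k,interpolation=S)
s=cv2.imread("pics/d_scene.png");t=cv2.imread("pics/d_top.png")
cv2.imwrite("pics/d.png",np.vstack([np.hstack([f(t,388,190,65,45,6),f(s,352,235,65,45,6)]),np.hstack([f(t,195,200,130,90,3),f(s,195,140,130,90,3)])]))
```

```text
21.35 [ 0.58953583  0.65424087 -1.14727941]
23.9333
```

View pics/d.png

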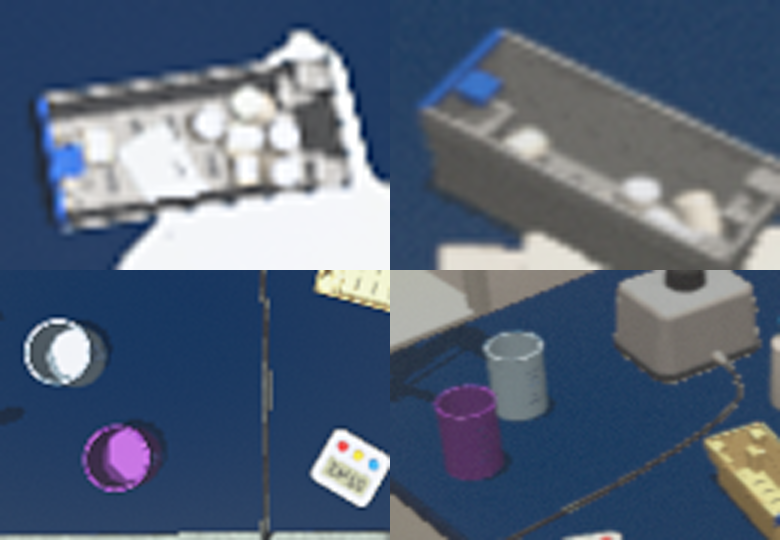

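All seven stoppers are in the tray, at about (97,145), (208,125), (250,100), (245,137), (285,133), (245,168) and (285,165). The beaker stands upright and empty. I'll take a wrist view over the grey tray to sharpen its pose.

```bash
cat >> h.py <<'E'
def down(az): 
    x=np.array([np.cos(az),np.sin(az),0]); return np.c_[x,np.cross([0,0,-1.],x),[0,0,-1.]]
E
python3 - <<'E'
from h import *
from workcell import bot
R=down(.143)
q=bot.inverse_kinematics([.50,-.25,.27],rv(R)); R2=down(.143-np.pi); q2=bot.inverse_kinematics([.50,-.25,.27],rv(R2)); print(np.round(q,2),np.round(q2,2))
bot.goto([.50,-.25,.27],rv(R)); bot.hold(.1)
c=bot.read_camera("wrist"); cv2.imwrite("pics/w.png",c["pixels"])
np.savez("pics/w.npz",**{k:c[k] for k in("fx","fy","cx","cy","R","t")})
t=bot.read_camera("top"); print(bot.current_clock(), proj(c,rim([*G,GY])).round(0).tolist())
E
```

```text
[-0.68  0.08  1.57  0.    1.49 -0.82] [-0.68  0.08  1.57  0.    1.49  2.32]
26.6333 [[317.0, 269.0], [317.0, 148.0], [376.0, 149.0], [371.0, 269.0]]
```

View pics/w.png

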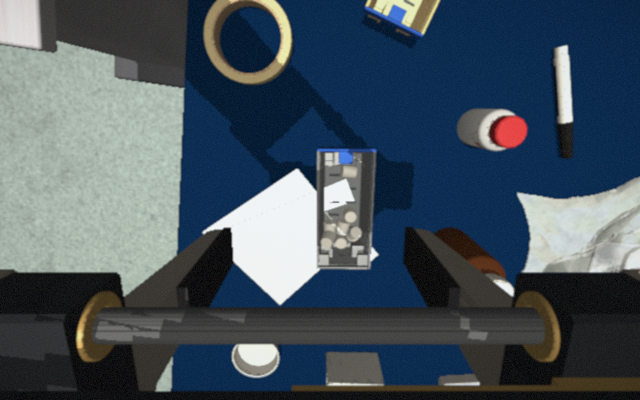

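The predicted rim (317–376, 148–269) agrees with the picture to about 1 px, or 1.3 mm. One enlarged crop will check it more closely.

Run:
```python
import cv2,numpy as np
i=cv2.imread("pics/w.png"); f=lambda x,y,w,h:cv2.resize(i[y:y+h,x:x+w],None,fx=8,fy=8,interpolation=cv2.INTER_CUBIC)
cv2.imwrite("pics/w2.png",np.hstack([cv2.resize(i[138:210,305:387],None,fx=4.8,fy=4.8,interpolation=cv2.INTER_CUBIC),cv2.resize(i[208:280,305:387],None,fx=4.8,fy=4.8,interpolation=cv2.INTER_CUBIC)]))
```

```text
(no output)
```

View pics/w2.png

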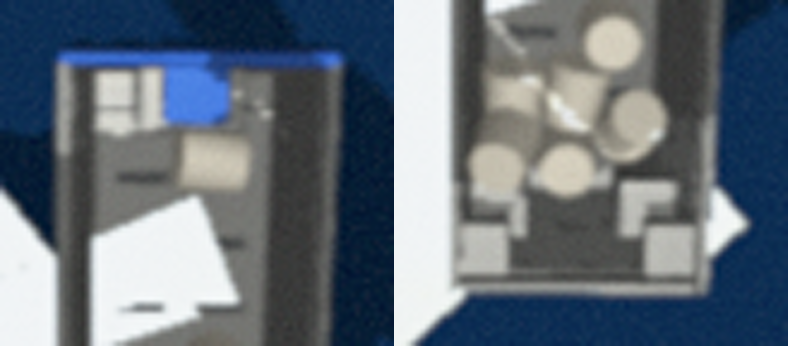

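Run:
```python
from h import *
W=dict(np.load("pics/w.npz"));S=dict(np.load("pics/scene0.npz"))
k=lambda u,x0,y0,ox=0:((np.array(u)-[ox,0])+.5)/4.8-.5+[x0,y0]
uv=np.array([k([451,292],305,208,394),k([57,52],305,138),k([344,52],305,138),k([708,293],305,208,394)])
print(uv.round(1).tolist(),*fit([(W,[0,1,2,3],uv)],[*G,GY]))
for u in((640,182),(700,192),(660,212)):
    s=(np.array([u[0]-390,u[1]])+.5)/6-.5+[352,235]
    print(u,[(z,((proj(W,[ray(S,s,z)])[0]+.5-[305,208])*4.8+[394,0]).round(0).tolist()) for z in(.015,.025,.035,.045)])
```

```text
[[316.5, 268.4], [316.5, 148.4], [376.3, 148.4], [370.0, 268.6]] [ 0.53877763 -0.29394009  1.71095026] [[-0.3, -0.0], [0.1, -0.1], [-0.1, 0.1], [0.4, 0.0]]
(640, 182) [(0.015, [646.0, 19.0]), (0.025, [613.0, 44.0]), (0.035, [578.0, 71.0]), (0.045, [542.0, 98.0])]
(700, 192) [(0.015, [682.0, 102.0]), (0.025, [650.0, 128.0]), (0.035, [616.0, 155.0]), (0.045, [581.0, 182.0])]
(660, 212) [(0.015, [604.0, 74.0]), (0.025, [570.0, 100.0]), (0.035, [536.0, 126.0]), (0.045, [500.0, 154.0])]
```

The fit is tight, with grey at (0.5388, −0.2939) and yaw 1.711. The stoppers top out at about 25–35 mm, below the cover's 45 mm. Next I'll pick up the straw tray and place it.

Run:
```python
from h import *
from workcell import bot
st=np.array([.5755,-.0117]);R=down(-1.833+np.pi/2)
bot.set_gripper(1.0)
bot.goto([*st,.13],rv(R)); bot.line_to([*st,.025],max_speed=.1)
print("f down",bot.current_contact_force(),bot.current_clock())
bot.set_gripper(0,25); print("width",bot.current_opening()*92)
bot.line_to([*st,.17],max_speed=.1); bot.hold(.2); print("held",bot.current_contact_force(),bot.current_opening()*92,bot.current_clock())
g=np.array([.5388,-.2939]);R=down(1.711-np.pi+np.pi/2)
bot.goto([*g,.17],rv(R)); bot.line_to([*g,.085],max_speed=.08); bot.hold(.3)
f0=bot.current_contact_force(); print("above",f0,bot.current_clock())
cv2.imwrite("pics/e_scene.png",bot.read_camera("scene")["pixels"]);cv2.imwrite("pics/e_top.png",bot.read_camera("top")["pixels"])
S=cv2.INTER_CUBIC; f=lambda im,x,y,w,h,k:cv2.resize(im[y:y+h,x:x+w],None,fx=k,fy=k,interpolation=S)
cv2.imwrite("pics/e.png",np.hstack([f(cv2.imread("pics/e_scene.png"),335,200,100,90,4),f(cv2.imread("pics/e_top.png"),370,160,100,90,4)]))
```

```text
f down [ 0.41961474  0.09745166 -0.72454809] 29.1583
width 67.60754308285998
held [-0.13392022 -0.13899278 -2.25241508] 68.03027031715509 31.4417
above [ 0.12278913  0.63467971 -2.18919217] 34.0583
```

View pics/e.png

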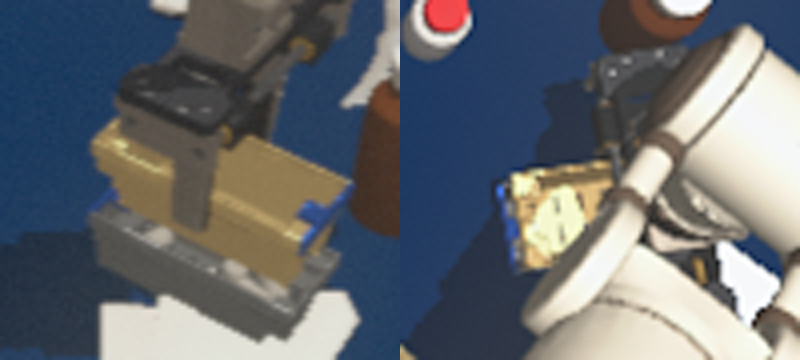

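The tray hangs level and square, with its blue end over the grey tray's plain end. I'll lower it slowly, watching the force.

Run:
```python
from h import *
from workcell import bot
g=np.array([.5388,-.2939]); n=lambda a:np.round(a,2).tolist()
bot.line_to([*g,.074],max_speed=.03); bot.hold(.2); f0=np.array(bot.current_contact_force()); print(n(f0))
z=.074
while z>.0675:
    z-=.001; bot.line_to([*g,z],max_speed=.008); bot.hold(.1); f=np.array(bot.current_contact_force()); print(round(z,4),n(f))
    if f[2]-f0[2]>1.2: break
print(n(bot.current_ee_pos()),bot.current_clock())
```

```text
[-0.33, -0.57, -2.62]
0.073 [0.53, 0.07, -2.4]
0.072 [0.45, 0.71, -2.88]
0.071 [-0.35, 0.06, -2.59]
0.07 [-0.68, 0.38, 0.44]
[0.54, -0.29, 0.07] 36.375
```

Contact came exactly at the expected height (TCP 0.070). I'll release, back off and check.

Run:
```python
from h import *
from workcell import bot
g=np.array([.5388,-.2939])
bot.set_gripper(1.0); bot.hold(.2); bot.line_to([*g,.20],max_speed=.08)
bot.goto([.42,.05,.30],rv(down(.14))); print(bot.current_clock())
for m in("scene","top"): cv2.imwrite(f"pics/f_{m}.png",bot.read_camera(m)["pixels"])
S=cv2.INTER_CUBIC; f=lambda im,x,y,w,h,k:cv2.resize(im[y:y+h,x:x+w],None,fx=k,fy=k,interpolation=S)
s=cv2.imread("pics/f_scene.png");t=cv2.imread("pics/f_top.png")
cv2.imwrite("pics/f.png",np.vstack([np.hstack([f(s,345,220,65,50,6),f(t,388,185,65,50,6)]),np.hstack([f(s,195,120,260,195,1.5),f(t,190,110,260,195,1.5)])]))
```

```text
40.2917
```

View pics/f.png

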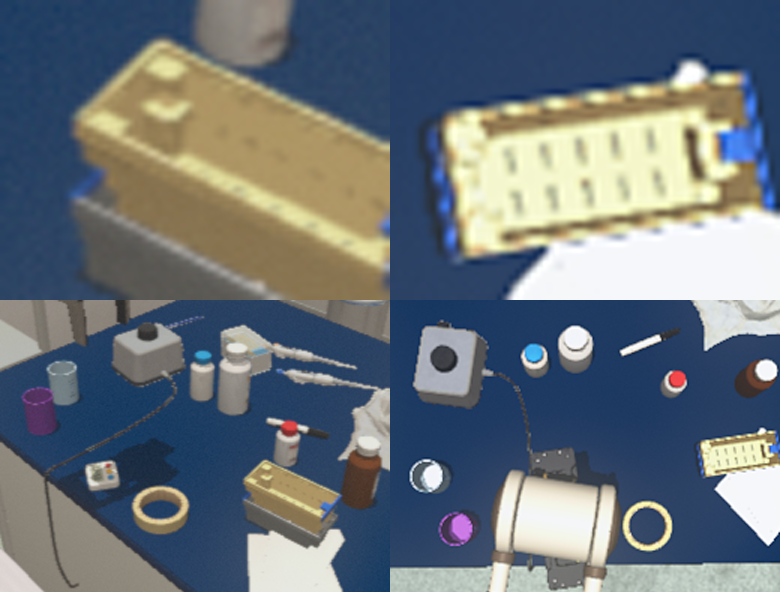

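Run:
```python
from h import *
from workcell import bot
T=bot.read_camera("top")
for z in(.095,.077): print(z,((proj(T,rim([.5388,-.2939,1.711-np.pi],z))+.5-[388,185])*6+[390,0]).round(0).tolist())
bot.hold(.2); bot.job_done()
```

```text
0.095 [[446.0, 116.0], [748.0, 70.0], [775.0, 208.0], [471.0, 255.0]]
0.077 [[439.0, 121.0], [736.0, 75.0], [763.0, 211.0], [463.0, 257.0]]
the job is handed in; nothing more can be done
```

The job is done and handed in at about 41 s, inside the 67 s limit.

- **Stoppers:** I tipped the pale-blue beaker over the grey tray by its far lip and counted all seven stoppers in the tray. The highest points I could measure were about 25–35 mm up, below the cover's underside at 45 mm. No stopper is visible outside the tray.
- **Beaker:** It stands upright at its original spot. The pictures show it empty.
- **Cover:** I gripped the straw tray by its rim and set its blue end over the grey tray's plain end. It touched down at exactly the height expected for standing on the lugs, with about 3 N of force. In the last top picture, the rim corners I checked matched the square, raised position to about 1 px (about 3 mm), which rules out nesting.
- **Bystanders:** The bottles, timer, tape and purple beaker appear unmoved and standing in the last pictures. I judged this by eye, not by measurement.

One check disagreed: during the pour, the wrist force readings were too noisy to confirm the beaker was empty by weight. I relied on the pictures for that instead.

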